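# Open the carrom case: dial catch, bolt, sliding lid

## Task

Open the grey storage case so that the carrom men can be put away: first turn its dial catch until the pointer end of the knob is at the long mark, then push the bolt fully home into the gap of the dial, and then push the lid all the way open. Do not disturb the other things on the table, and leave the dial, the bolt and the lid as they then stand, touching nothing.

Things in the scene. Friction and masses are not known exactly. Their poses are not given: they have to be found in the camera images.
- case: Grey plastic storage case, fixed, 240 (x) by 280 (y) by 60 mm high. Origin: centre of its underside. Its x points from the latch side (near the robot) to the far side, y left, z up. On top, a flat deck 60 mm above the table along the -x side carries the dial (axis at case x -75, y +60 mm) and the bolt (x -75, y -60 to +25 mm); the sliding lid covers the rest.
- dial (a joint): Turn of the dial catch in rad, counter-clockwise from above; 0 = knob's pointer end at the long raised mark (case +y side), the collar's gap facing the bolt. Starts at 0.6 to 1.4: turn it clockwise. Range -1.6 to 1.6, short marks 0.3 apart, friction 0.06 N m, stays where left. The bolt enters the gap within about 0.15 of 0; elsewhere the collar (64 mm across, top 79 mm above table) blocks it.
- dial_grip (a point): On the dial's axis, 100 mm above the table, where to grip the knob: a black upright bar 14 mm thick (its x), 58 mm long (its y, from -25 to +33 mm; pointer end at +y, the last 14 mm only 6 mm thick), standing 79 to 112 mm above the table over the 64 mm collar and a 68 mm disc. Axes turn with the dial; y equals case y at dial 0.
- bolt (a joint): Slide of the steel bolt in m along case +y: 0 = shut (holds the lid), 0.022 = fully home in the gap of the dial. About 1.5 N of friction, no spring; it stays where it is left. While the dial is off the mark it stops after a few mm.
- bolt_post (a point): Centre of the steel post by which the bolt is pushed towards the dial: 26 mm (x) by 12 mm (y), 76 to 110 mm above the table, this point at 93 mm. Axes as the case; moves with the bolt. Below it is the flat bolt, its top 76 mm above the table; the upturned lip of the lid's tongue beside it reaches 78 mm.
- lid (a joint): Slide of the lid in m along case +x (away from the robot): 0 = shut, 0.080 = fully open at its stop. About 1.5 N of friction, no spring; it stays where it is left. With the bolt shut it stops after 4 mm.
- lid_ridge (a point): Centre of the upright ridge on the lid, by which it is pushed: 14 mm thick (x), 140 mm long (y), from 66 to 98 mm above the table; the point lies 82 mm above the table, on the case's middle line. Axes as the case. The lid's flat top is 66 mm above the table.
- rack: Bystander: slotted wooden rack with four strikers standing in it, 70 by 150 by 53 mm, loose. Origin: centre of its underside.
- tiffin: Bystander: closed steel tiffin box with a wire handle, 112 mm across, 194 mm high, loose. Origin: centre of its underside.
- saucer: Bystander: white ceramic saucer, 140 mm across, 20 mm high, loose. Origin: centre of its underside.
- tumbler: Bystander: steel tumbler, 70 mm across, 90 mm high, loose. Origin: centre of its underside.
- man1: Bystander: pale carrom man, a wooden disc 31 mm across and 8 mm high, loose beside the case on its -y side. Origin: centre of its underside.
- man2: Bystander: dark carrom man, a wooden disc 31 mm across and 8 mm high, loose beside the case on its +y side. Origin: centre of its underside.

How it is judged:
On the way, in this order (a step that is already met when the one before it is completed fails the run):
1. the dial's pointer is at the long mark (within 0.2 rad), with the bolt still shut (value of joint dial between -0.2 and 0.2 rad and value of joint bolt below 0.014 m), for 0.1 s.
2. the bolt is pushed home into the gap of the dial (at least 18 of 22 mm), with the lid still shut (value of joint bolt above 0.018 m and value of joint lid below 0.02 m), for 0.1 s.
3. the lid is pushed open (at least 70 of 80 mm) (value of joint lid above 0.07 m), for 0.1 s.
At the end, for the whole second after the job is handed in: The dial stands within 0.2 rad of the long mark, the bolt is at least 18 mm along its 22 mm slide into the dial's gap, and the lid is at rest at least 70 mm along its 80 mm slide (value of joint dial between -0.2 and 0.2 rad and value of joint bolt above 0.018 m and value of joint lid above 0.07 m and velocity of joint lid between -0.01 and 0.01 m/s); the robot touches nothing.
It fails at once if a bystander (rack, tiffin box, saucer, tumbler or carrom man) is moved by more than 25 mm (distance of any of rack, tiffin, saucer, tumbler, man1, man2 from where it was at the start of the episode above 0.025 m).
It fails at once if the tiffin box or the tumbler is tipped by more than 0.5 rad (angle between any of tiffin, tumbler's own z axis and vertical above 0.5 rad).
It also fails if it takes over 56 s, if anything falls off the work surface, if the arm or the gripper's body presses on something with over 40 N, if the wrist force passes 120 N, or if a joint passes its speed limit or range.

## Robot

A 6-joint arm with a two-finger parallel gripper is mounted at the origin on the work surface. World frame = base frame: x ahead of the robot, y to its left, z up, the work surface at z = 0. Lengths are in m, angles in rad, forces in N, time in s.
With the tool pointing down it reaches from about 0.375 to 0.975 m from the base axis. Payload 3.8 kg.
Tool frame: the origin (TCP) lies midway between the tips of the shut fingers; the grasp point (between the pads) lies 19 mm behind it; x points along the fingers, z is the direction in which the jaws open and shut, and the axes are right-handed (so a half turn about x gives the same grasp; the last joint's range is limited). The gripper opens to 85 mm and grips with 20 to 120 N. Pads are 22 mm wide; open, the fingers measure 114 mm over their backs; the gripper's body (76 mm by 85 mm) begins 54 mm behind the grasp point. The pads swing forward as they close: fully open they stand 13 mm farther back than shut.
Start: joints at [1.24, 0.264, 1.604, -0, 1.274, -0.037], TCP at [0.195, 0.646, 0.196] pointing down, gripper open.
Joint ranges: [-2.63, 2.63], [-0.94, 2.18], [0.31, 2.57], [-1.31, 4.45], [0, 2.66], [-2.55, 2.55]. Speed limits (rad/s): [2.57, 2.57, 3.14, 3.14, 3.14, 3.14].

## Interface

Orientations are given as a rotation vector (axis times angle).
In Python, from workcell import * gives the robot as it stands. The module is installed in compiled form; this text tells all that it offers.
- The arm moves only by the tool carry_out, never from a script. Its arguments are lists of equal length, an entry for each row: "offset": the shift along the tool's x, y, z in cm, a list of three; "delta_rot": the turn, a rotation vector about the tool's x, y, z in degrees, a list of three. A call has exactly 5 rows; each row shifts and turns the commanded pose from where the row before left it, along the tool's axes as they then stand; what a row does not reach is not made up. A row lasts 1/12 s, in which the tool goes at most 41.7 mm and 7.16 degrees, less where a joint would pass 70% of its speed; a pose out of reach is approached as far as the arm can. A call is refused whole if a number of a shift passes 4.17 or a number of a turn 7.16, either way. A call with a gripper value outside its range is refused whole. "fingers" is the opening, from -1 (shut) to 1 (fully open), set as the call begins (left out, the last holds). The fingers move at their own pace and stop on an object; "newtons" is the grip in N (left out, the last holds). Time passes only in rows, so rows that do not move let the fingers close, or fill a call up. It gives the time, the measured TCP pose, the force and the opening at its end, in the units of the state.
- read_state(): the state, without advancing time (a new reading comes with each control period).
- read_camera(name): name is "side" or "top"; returns (picture, depth): 480x640x3 uint8, red, green, blue; 480x640 float32, m along the optical axis (not along the pixel's ray), 0 where there is no reading.
- get_calibration(name): a dict with "fx", "fy", "cx", "cy" (pixels), "R" (3x3) and "t" (3): a world point X has camera coordinates R X + t. Camera axes: x right, y down, z forward; pixel columns grow to the right and rows downward; lengths in m; the calibration is good to about 2 mm. A picture is of the moment at which its call begins. get_calibration takes no time and is no camera call.
- finish_job(): hands the job in, once; it reports no verdict.
The state is a dict: "time": time; "q": joint angles; "joint_vel": joint speeds; "joint_torque": joint torques, N m; "tool_pos": TCP position; "tcp_rot": TCP orientation; "wrist_force": force on the tool from outside, world axes, zero at the start; "torque": the same for the moment, N m; "width": opening from 0.0 (shut) to 1.0 (fully open).
Only numpy, scipy, OpenCV 4.12 (cv2) and the standard library are available. Lean on these libraries where they do the work, as an engineer would, in place of code of your own. Each camera call takes 0.05 s, during which the arm holds its last target. There are 200 camera calls.

## Working session

There is one attempt and no reset: what is moved stays moved. The work goes in short steps, Python scripts to look and compute and a tool call to move; the robot and the scene stay as the last step left them, time stands still between calls to the robot, and variables do not carry over. Pictures are saved under pics/ and viewed, about 8 in all and at most 12, crops included, and the job is handed in when it is done.

Besides the shell and the picture viewer there is one more tool, called after "Emit:" as name(argument=value, ...), one argument or row to a line, values as JSON. carry_out: Moves the arm, as the interface text tells. Its arguments: {"type":"object","properties":{"offset":{"type":"array"},"delta_rot":{"type":"array"},"fingers":{"type":"number"},"newtons":{"type":"number"}},"required":["offset","delta_rot"]}

```bash
mkdir -p pics; python3 - <<'E'
from workcell import *
import cv2,numpy as np
for n in("top","side"):
    p,d=read_camera(n); np.savez(n+"0.npz",p=p,d=d); cv2.imwrite(f"pics/{n}0.png",p[:,:,::-1]); print(n,get_calibration(n))
print(read_state())
E
```

```text
top {'fx': 437.5358259371334, 'fy': 437.5358259371334, 'cx': 321.4009447913298, 'cy': 242.94263027076516, 'R': array([[-1.34387988e-03, -9.99857849e-01,  1.68069898e-02],
       [-9.91120276e-01, -9.02928956e-04, -1.32965345e-01],
       [ 1.32961619e-01, -1.68364378e-02, -9.90978174e-01]]), 't': array([-0.00815593,  0.53740565,  1.1814733 ])}
side {'fx': 463.90922525899856, 'fy': 463.90922525899856, 'cx': 324.13493611940294, 'cy': 247.3730175093089, 'R': array([[ 0.96343708, -0.26727609, -0.01877443],
       [-0.16378941, -0.532051  , -0.83071942],
       [ 0.21204248,  0.80342095, -0.55637466]]), 't': array([-0.5210629 ,  0.15751819,  0.84544769])}
{'time': 0.1, 'q': array([ 1.24008511e+00,  2.64687124e-01,  1.60528284e+00, -4.76161172e-07,
        1.27370445e+00, -3.69311616e-02]), 'joint_vel': array([ 0.00072392, -0.0002916 , -0.00419844,  0.00027417, -0.00234044,
       -0.00030872]), 'joint_torque': array([ 7.59827026e-05, -5.16708863e+01, -3.68590844e+01, -1.27145081e-04,
        6.33326999e-03, -3.90011428e-05]), 'tool_pos': array([0.19523744, 0.64535719, 0.19495582]), 'tcp_rot': array([-0.99134109,  1.33573598,  0.98938273]), 'wrist_force': array([-0.31994325, -0.40550388,  0.88460003]), 'torque': array([ 0.0196375 , -0.0404331 ,  0.02536391]), 'width': 0.9963906228559567}
```

View pics/top0.png

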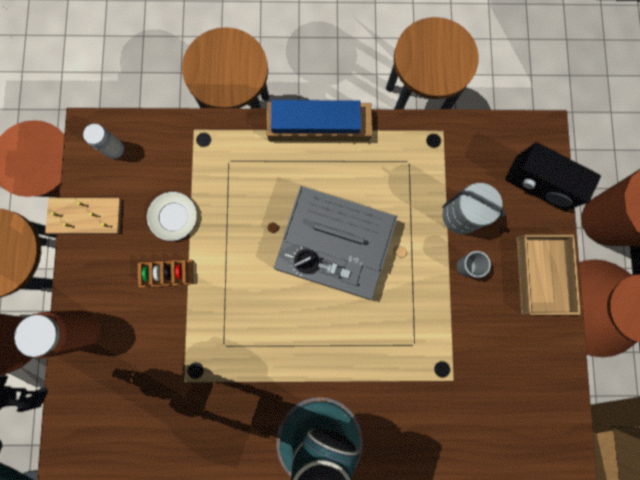

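View pics/side0.png

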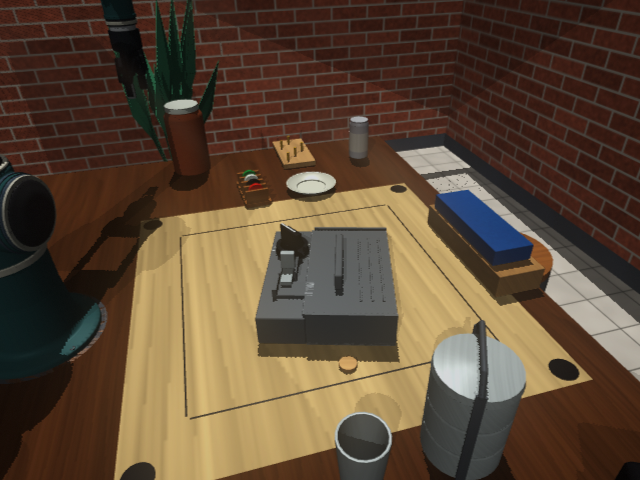

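The top view shows the case at about (335,243), dial near (305,260), bolt post near (335,268) and ridge from (315,228) to (367,242). The arm is away at the lower left. Next I fit the case pose from depth.

```bash
cat > h.py <<'E'
import cv2,numpy as np
from workcell import *
def pts(n,d):
    c=get_calibration(n); v,u=np.mgrid[0:480,0:640]
    P=np.stack([(u-c['cx'])/c['fx']*d,(v-c['cy'])/c['fy']*d,d],-1)
    return (P-c['t'])@c['R']
def ray(n,u,v,z):
    c=get_calibration(n); o=-c['R'].T@c['t']; r=c['R'].T@[(u-c['cx'])/c['fx'],(v-c['cy'])/c['fy'],1]
    return o+r*(z-o[2])/r[2]
def proj(n,X):
    c=get_calibration(n); a=c['R']@X+c['t']; return c['fx']*a[0]/a[2]+c['cx'],c['fy']*a[1]/a[2]+c['cy']
E
python3 - <<'E'
from h import *
f=np.load("top0.npz");p,d=f['p'],f['d'];W=pts("top",d)
roi=(abs(W[...,0]-.57)<.25)&(abs(W[...,1])<.2)&(d>0)
m=roi&(W[...,2]>.045)&(W[...,2]<.13)
m=(cv2.morphologyEx(m.astype(np.uint8),cv2.MORPH_OPEN,np.ones((3,3))))
n,l,s,c=cv2.connectedComponentsWithStats(m);i=1+np.argmax(s[1:,4]);m=l==i
Q=W[m]; low=Q[Q[:,2]<.075]
r=cv2.minAreaRect((low[:,:2]*1000).astype(np.float32));print(r, np.percentile(low[:,2],[10,50,90]))
hi=Q[Q[:,2]>.088]
# ridge: cluster
mm=(m&(W[...,2]>.085)).astype(np.uint8);n,l,s,c=cv2.connectedComponentsWithStats(mm)
for k in range(1,n):
    if s[k,4]>8: print(s[k],W[l==k].mean(0),cv2.minAreaRect((W[l==k][:,:2]*1000).astype(np.float32)))
a=cv2.resize(p[180:305,265:410],None,fx=5.5,fy=4.8*5.5/4.8,interpolation=cv2.INTER_CUBIC)[:600]
cv2.imwrite("pics/c0.png",np.ascontiguousarray(a[:,:800,::-1]))
h=p[195:310,270:405]
E
```

```text
((539.1241455078125, -46.50225830078125), (280.785888671875, 241.10183715820312), 72.26360321044922) [0.05927938 0.06538142 0.06920021]
[313 223  52  20 303] [ 0.55667246 -0.0521563   0.09713752] ((557.0972900390625, -52.561767578125), (139.50048828125, 15.40805721282959), 72.68800354003906)
[295 253  21  13 122] [0.48441417 0.03366533 0.11015476] ((483.4375305175781, 36.55891799926758), (14.181294441223145, 56.856258392333984), 26.859193801879883)
[330 263   7  11  48] [ 0.46199375 -0.03744409  0.10867187] ((462.2933349609375, -37.74938201904297), (11.66673755645752, 25.408981323242188), 73.32613372802734)
```

View pics/c0.png

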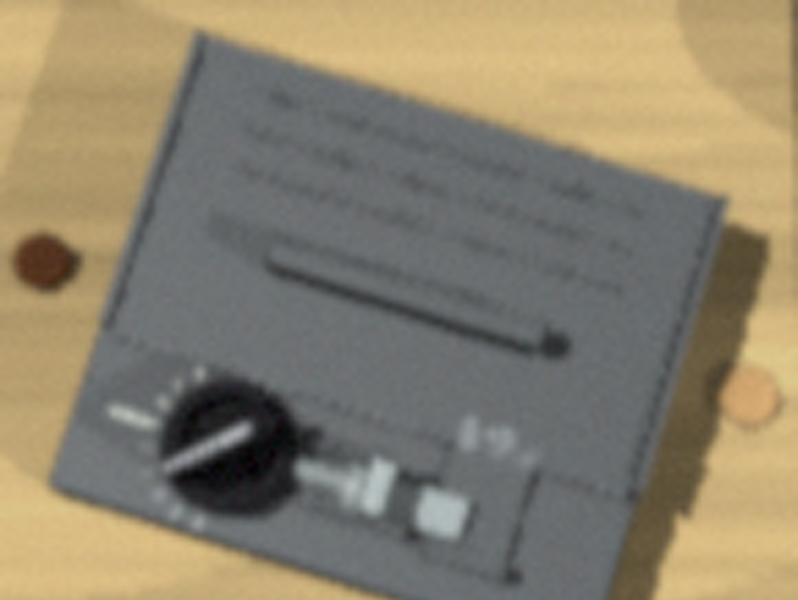

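Measured: case centre is (0.539,-0.0465) with yaw about -17.5°, the dial axis is (0.485,0.033) with dial about 0.77 rad, and the post is at (0.462,-0.038). The knob's fitted centre agrees with the case geometry. Now I work out the moves.

```bash
cat >> h.py <<'E'
from scipy.spatial.transform import Rotation as Ro
def go(x,y,z,jaw):
    """jaw: world angle (deg) of tool z; prints shift in present tool axes (cm), then turn about tool x (deg) & tilt"""
    s=read_state(); R=Ro.from_rotvec(s['tcp_rot']).as_matrix()
    print('t',round(s['time'],2),'pos',s['tool_pos'].round(4),'q6',s['q'][5].round(2),'F',s['wrist_force'].round(1),'w',round(s['width'],3))
    print('shift now-axes cm',((np.array([x,y,z])-s['tool_pos'])@R*100).round(2))
    for j in(jaw,jaw+180):
        a=np.radians(j); X=np.array([0,0,-1.]);Z=np.array([np.cos(a),np.sin(a),0]);T=np.stack([X,np.cross(Z,X),Z],1)
        print('jaw',j,'turn',np.degrees(Ro.from_matrix(R.T@T).as_rotvec()).round(2),'shift target-axes',((np.array([x,y,z])-s['tool_pos'])@T*100).round(2))
    print('axes x,y,z cols',R.round(3).tolist())
def case(x,y,z=0,c=(.539,-.0465),a=-17.45):
    a=np.radians(a);return c[0]+x*np.cos(a)-y*np.sin(a),c[1]+x*np.sin(a)+y*np.cos(a),z
E
python3 -c "
from h import *
print(case(-.075,.06))
go(.485,.033,.19,26.9)"
```

```text
(np.float64(0.48544397938777223), np.float64(0.033229245927593146), 0)
t 0.1 pos [0.1952 0.6454 0.195 ] q6 -0.04 F [-0.3 -0.4  0.9] w 0.996
shift now-axes cm [  0.6  -45.47 -50.22]
jaw 26.9 turn [ 4.627e+01 -1.100e-01  4.000e-02] shift target-axes [  0.5  -67.72  -1.86]
jaw 206.9 turn [-1.3373e+02 -5.0000e-02 -1.4000e-01] shift target-axes [ 0.5  67.72  1.86]
axes x,y,z cols [[-0.001, -0.957, 0.29], [-0.002, 0.29, 0.957], [-1.0, 0.0, -0.002]]
```

Emit:
carry_out(
  offset=[
    [0, 0, 0],
    [0, 0, 0],
    [0, 0, 0],
    [0, 0, 0],
    [0, 0, 0],
  ],
  delta_rot=[
    [6.6, 0, 0],
    [6.6, 0, 0],
    [6.6, 0, 0],
    [6.6, 0, 0],
    [6.6, 0, 0],
  ],
)

```text
time: 0.52
tool_pos: [0.1953, 0.6456, 0.1954]
tcp_rot: [-0.545, 1.502, 0.543]
wrist_force: [-0.4, -0.4, 0.5]
width: 1.004
```

Emit:
carry_out(
  offset=[
    [0, 0, 0],
    [0, 0, 0],
    [0, -4, 0],
    [0, -4, 0],
    [0, -4, 0],
  ],
  delta_rot=[
    [6.6, 0, 0],
    [6.6, 0, 0],
    [0, 0, 0],
    [0, 0, 0],
    [0, 0, 0],
  ],
)

```text
time: 0.93
tool_pos: [0.2497, 0.5378, 0.195]
tcp_rot: [-0.372, 1.54, 0.369]
wrist_force: [-0.7, 0.3, -0.7]
width: 1.002
```

Emit:
carry_out(
  offset=[
    [0, -4, 0],
    [0, -4, 0],
    [0, -4, 0],
    [0, -4, 0],
    [0, -4, 0],
  ],
  delta_rot=[
    [0, 0, 0],
    [0, 0, 0],
    [0, 0, 0],
    [0, 0, 0],
    [0, 0, 0],
  ],
)

```text
time: 1.35
tool_pos: [0.3407, 0.3588, 0.1957]
tcp_rot: [-0.37, 1.539, 0.369]
wrist_force: [0.4, 0.6, 0.6]
width: 1.003
```

Emit:
carry_out(
  offset=[
    [0, -4, 0],
    [0, -4, 0],
    [0, -4, 0],
    [0, -4, 0],
    [0, -4, 0],
  ],
  delta_rot=[
    [0, 0, 0],
    [0, 0, 0],
    [0, 0, 0],
    [0, 0, 0],
    [0, 0, 0],
  ],
)

```text
time: 1.77
tool_pos: [0.4314, 0.1807, 0.196]
tcp_rot: [-0.369, 1.539, 0.369]
wrist_force: [1.7, 0.4, 0.6]
width: 1.001
```

Emit:
carry_out(
  offset=[
    [0, -4, -0.6],
    [0, -4, -0.6],
    [0, -4, -0.6],
    [0, -3.7, 0],
    [0, 0, 0],
  ],
  delta_rot=[
    [0, 0, 0],
    [0, 0, 0],
    [0, 0, 0],
    [0, 0, 0],
    [0, 0, 0],
  ],
  fingers=0.3,
)

```text
time: 2.18
tool_pos: [0.4884, 0.0289, 0.196]
tcp_rot: [-0.367, 1.539, 0.362]
wrist_force: [0.3, 0.7, 0.8]
width: 0.649
```

```bash
python3 -c "
from h import *
go(.4854,.0332,.086,26.9)"
```

```text
t 2.18 pos [0.4884 0.0289 0.196 ] q6 -0.45 F [0.3 0.7 0.8] w 0.649
shift now-axes cm [11.    0.55 -0.08]
jaw 26.9 turn [-0.25 -0.01  0.19] shift target-axes [11.    0.52 -0.07]
jaw 206.9 turn [1.7975e+02 2.9000e-01 1.0000e-02] shift target-axes [11.   -0.52  0.07]
axes x,y,z cols [[0.001, -0.449, 0.894], [-0.003, 0.894, 0.449], [-1.0, -0.003, -0.0]]
```

Emit:
carry_out(
  offset=[
    [2, 0, 0],
    [2, 0, 0],
    [1, 0, 0],
    [0, 0, 0],
    [0, 0, 0],
  ],
  delta_rot=[
    [0, 0, 0],
    [0, 0, 0],
    [0, 0, 0],
    [0, 0, 0],
    [0, 0, 0],
  ],
)

```text
time: 2.6
tool_pos: [0.4856, 0.0349, 0.1455]
tcp_rot: [-0.369, 1.541, 0.37]
wrist_force: [0.9, -0.2, 1.6]
width: 0.653
```

```bash
python3 -c "
from h import *
go(.4854,.0332,.086,26.9)"
```

```text
t 2.6 pos [0.4856 0.0349 0.1455] q6 -0.45 F [ 0.9 -0.2  1.6] w 0.653
shift now-axes cm [ 5.95 -0.15 -0.08]
jaw 26.9 turn [ 0.1  -0.11 -0.05] shift target-axes [ 5.95 -0.14 -0.09]
jaw 206.9 turn [-1.799e+02  9.000e-02 -1.700e-01] shift target-axes [5.95 0.14 0.09]
axes x,y,z cols [[-0.002, -0.454, 0.891], [-0.0, 0.891, 0.454], [-1.0, 0.001, -0.002]]
```

Emit:
carry_out(
  offset=[
    [1.5, -0.15, -0.1],
    [1.5, 0, 0],
    [1.5, 0, 0],
    [1.4, 0, 0],
    [0, 0, 0],
  ],
  delta_rot=[
    [0, 0, 0],
    [0, 0, 0],
    [0, 0, 0],
    [0, 0, 0],
    [0, 0, 0],
  ],
)

```text
time: 3.02
tool_pos: [0.4848, 0.0332, 0.0858]
tcp_rot: [-0.369, 1.542, 0.37]
wrist_force: [-1.0, 0.1, -0.4]
width: 0.652
```

Emit:
carry_out(
  offset=[
    [0, 0, 0],
    [0, 0, 0],
    [0, 0, 0],
    [0, 0, 0],
    [0, 0, 0],
  ],
  delta_rot=[
    [0, 0, 0],
    [0, 0, 0],
    [0, 0, 0],
    [0, 0, 0],
    [0, 0, 0],
  ],
  fingers=-1,
  newtons=30,
)

```text
time: 3.43
tool_pos: [0.487, 0.0328, 0.0882]
tcp_rot: [-0.369, 1.537, 0.369]
wrist_force: [-0.3, -0.0, -0.8]
width: 0.002
```

Emit:
carry_out(
  offset=[
    [0, 0, 0],
    [0, 0, 0],
    [0, 0, 0],
    [0, 0, 0],
    [0, 0, 0],
  ],
  delta_rot=[
    [0, 0, 0],
    [0, 0, 0],
    [0, 0, 0],
    [0, 0, 0],
    [0, 0, 0],
  ],
)

```text
time: 3.85
tool_pos: [0.4862, 0.0327, 0.0871]
tcp_rot: [-0.369, 1.539, 0.369]
wrist_force: [0.2, -0.2, 0.2]
width: -0.001
```

The fingers shut fully, so they missed the knob. I'll look.

```bash
python3 - <<'E'
from h import *
o=[]
for n,(r0,r1,c0,c1) in {"top":(180,305,260,420),"side":(150,330,200,420)}.items():
    p,d=read_camera(n); np.savez(n+"1.npz",p=p,d=d); a=p[r0:r1,c0:c1,::-1]; o.append(cv2.resize(a,(400,int(400*a.shape[0]/a.shape[1])),interpolation=cv2.INTER_CUBIC))
    print(proj(n,np.array(read_state()['tool_pos'])),proj(n,np.array([.4854,.0332,.112])))
h=max(i.shape[0] for i in o); o=[cv2.copyMakeBorder(i,0,h-i.shape[0],0,0,0) for i in o]
cv2.imwrite("pics/c1.png",np.hstack(o)); print(read_state())
E
```

```text
(np.float64(306.29122577952995), np.float64(259.5325919594778)) (np.float64(305.92717752263144), np.float64(258.9072213855696))
(np.float64(292.5409727241631), np.float64(241.43378613687528)) (np.float64(291.4094204814985), np.float64(230.75793877304554))
{'time': 3.95, 'q': array([ 1.60717714e-02,  5.33388159e-03,  2.10877164e+00,  2.79701281e-05,
        1.02770346e+00, -4.54573483e-01]), 'joint_vel': array([-6.06132923e-04, -1.19147175e-03,  1.37484395e-03,  6.55523828e-05,
        1.63458981e-04, -5.49683403e-04]), 'joint_torque': array([-1.41596145e-03, -3.32191300e+01, -3.29035807e+01, -1.30985995e-04,
        1.60118885e-03,  8.84583585e-06]), 'tool_pos': array([0.48612989, 0.03272602, 0.08708506]), 'tcp_rot': array([-0.36896859,  1.53932138,  0.36908005]), 'wrist_force': array([-0.53491663, -0.11385176, -0.12259204]), 'torque': array([ 0.0095506 ,  0.021144  , -0.01243291]), 'width': -0.0004864593312530835}
```

View pics/c1.png

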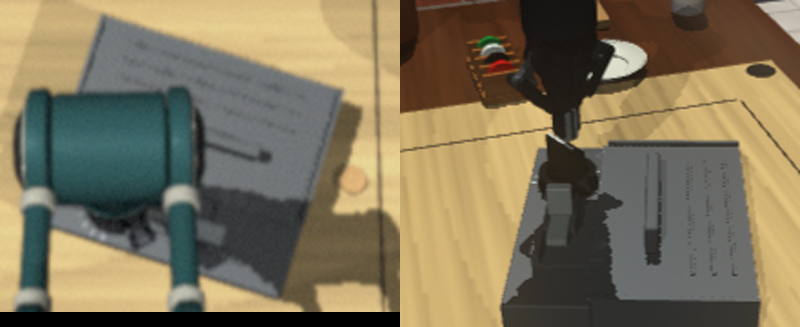

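The side view shows the fingertips at about (293,222), some 20 px off where the reported TCP projects (292,241). I'll locate the fingers using side depth.

```bash
python3 - <<'E'
from h import *
W0=pts("side",np.load("side0.npz")['d']); f=np.load("side1.npz"); d=f['d'];W=pts("side",d); 
new=(abs(np.load("side0.npz")['d']-d)>.02)
for v in range(196,250,3):
    r=[(u,*W[v,u].round(3),int(new[v,u])) for u in range(280,306,4)]
    print(v,*[f"{a[0]}:{a[1]:.3f},{a[2]:.3f},{a[3]:.3f},{a[4]}" for a in r])
W=pts("top",np.load("top1.npz")['d']);W0=pts("top",np.load("top0.npz")['d'])
for v,u in((268,320),(271,305),(262,303),(230,290)): print(W[v,u].round(3),W0[v,u].round(3))
E
```

```text
196 280:0.469,0.035,0.190,1 284:0.475,0.030,0.192,1 288:0.480,0.012,0.200,1 292:0.488,0.018,0.196,1 296:0.497,0.025,0.191,1 300:0.504,0.023,0.191,1 304:0.514,0.034,0.184,1
199 280:0.468,0.035,0.184,1 284:0.475,0.028,0.187,1 288:0.480,0.014,0.193,1 292:0.487,0.013,0.192,1 296:0.497,0.025,0.184,1 300:0.506,0.031,0.180,1 304:0.514,0.036,0.176,1
202 280:0.519,0.365,0.000,0 284:0.475,0.036,0.176,1 288:0.480,0.016,0.186,1 292:0.488,0.023,0.180,1 296:0.497,0.029,0.176,1 300:0.505,0.028,0.175,1 304:0.514,0.035,0.170,1
205 280:0.464,0.011,0.185,1 284:0.472,0.019,0.179,1 288:0.479,0.015,0.180,1 292:0.488,0.022,0.175,1 296:0.496,0.023,0.173,1 300:0.505,0.030,0.168,1 304:0.576,0.327,0.002,0
208 280:0.463,0.010,0.179,1 284:0.471,0.011,0.177,1 288:0.479,0.018,0.172,1 292:0.487,0.021,0.169,1 296:0.495,0.024,0.166,1 300:0.562,0.313,0.002,0 304:0.573,0.314,-0.000,0
211 280:0.463,0.010,0.173,1 284:0.470,0.011,0.171,1 288:0.479,0.021,0.164,1 292:0.487,0.020,0.163,1 296:0.495,0.023,0.160,1 300:0.559,0.300,0.001,0 304:0.569,0.296,0.001,0
214 280:0.506,0.300,0.001,0 284:0.473,0.033,0.152,1 288:0.479,0.024
[... 1465 characters left out ...]
.513,0.048,0.081,0
241 280:0.464,0.053,0.080,0 284:0.473,0.056,0.076,0 288:0.478,0.039,0.086,0 292:0.484,0.025,0.094,0 296:0.489,0.013,0.100,0 300:0.498,0.017,0.096,0 304:0.511,0.039,0.079,0
244 280:0.462,0.042,0.080,0 284:0.473,0.058,0.067,0 288:0.477,0.037,0.080,0 292:0.483,0.025,0.087,0 296:0.489,0.012,0.093,0 300:0.498,0.016,0.089,0 304:0.508,0.027,0.080,0
247 280:0.460,0.031,0.080,0 284:0.470,0.047,0.068,0 288:0.476,0.035,0.074,0 292:0.484,0.030,0.076,0 296:0.489,0.015,0.084,0 300:0.497,0.013,0.084,0 304:0.506,0.019,0.078,0
[ 0.466 -0.004  0.061] [ 0.466 -0.004  0.062]
[0.456 0.036 0.078] [0.456 0.036 0.08 ]
[0.449 0.033 0.429] [0.477 0.041 0.115]
[0.496 0.053 0.51 ] [0.568 0.078 0.068]
```

By camera depth the fingertips are really at z≈0.124, while the state reads 0.087. The reported height is about 37 mm low here, and xy agrees. I'll check for a constant bias with the start picture, then descend partway and re-measure.

Emit:
carry_out(
  offset=[
    [0, 0, 0],
    [0, 0, 0],
    [0, 0, 0],
    [0, 0, 0],
    [0, 0, 0],
  ],
  delta_rot=[
    [0, 0, 0],
    [0, 0, 0],
    [0, 0, 0],
    [0, 0, 0],
    [0, 0, 0],
  ],
  fingers=0.3,
)

```text
time: 4.37
tool_pos: [0.4862, 0.0327, 0.0872]
tcp_rot: [-0.369, 1.539, 0.369]
wrist_force: [-0.1, -0.3, 0.2]
width: 0.649
```

Emit:
carry_out(
  offset=[
    [0.7, 0, 0],
    [0.7, 0, 0],
    [0.6, 0, 0],
    [0, 0, 0],
    [0, 0, 0],
  ],
  delta_rot=[
    [0, 0, 0],
    [0, 0, 0],
    [0, 0, 0],
    [0, 0, 0],
    [0, 0, 0],
  ],
)

```text
time: 4.78
tool_pos: [0.4852, 0.0327, 0.0661]
tcp_rot: [-0.369, 1.541, 0.369]
wrist_force: [0.6, -0.5, -0.3]
width: 0.651
```

```bash
python3 - <<'E'
from h import *
D0=np.load("side0.npz")['d'];W0=pts("side",D0)
m=(abs(W0[...,0]-.195)<.07)&(abs(W0[...,1]-.645)<.09)&(W0[...,2]>.05)&(W0[...,2]<.5)
print('start',m.sum(),np.percentile(W0[m],[1,5,50],axis=0).round(3).tolist())
p,d=read_camera("side");W=pts("side",d)
m=(abs(D0-d)>.02)&(abs(W[...,0]-.486)<.08)&(abs(W[...,1]-.03)<.08)&(W[...,2]<.18)&(d>0)
Q=W[m];print(len(Q),np.sort(Q[:,2])[:12].round(3),Q[Q[:,2]<np.sort(Q[:,2])[0]+.02].mean(0))
n,l,s,c=cv2.connectedComponentsWithStats((m&(W[...,2]<.15)).astype(np.uint8))
for k in range(1,n):
    if s[k,4]>10:q=W[l==k];print(s[k],q.min(0).round(3),q.max(0).round(3))
s=read_state();print(s['tool_pos'],s['wrist_force'],s['width'])
a=p[150:330,200:420,::-1];cv2.imwrite("pics/c2.png",cv2.resize(a,(660,540),interpolation=cv2.INTER_CUBIC))
E
```

```text
start 2943 [[0.163, 0.576, 0.068], [0.168, 0.581, 0.132], [0.202, 0.617, 0.368]]
1037 [0.001 0.002 0.003 0.061 0.061 0.062 0.065 0.067 0.067 0.067 0.079 0.105] [0.42415923 0.0746705  0.00174147]
[299 207  12  23 199] [0.506 0.035 0.105] [0.526 0.059 0.15 ]
[272 223  13  18 175] [0.446 0.004 0.107] [0.467 0.023 0.15 ]
[0.48581838 0.03274485 0.06665884] [ 0.44706634 -1.09676435  0.79210993] 0.6501469215197123
```

View pics/c2.png

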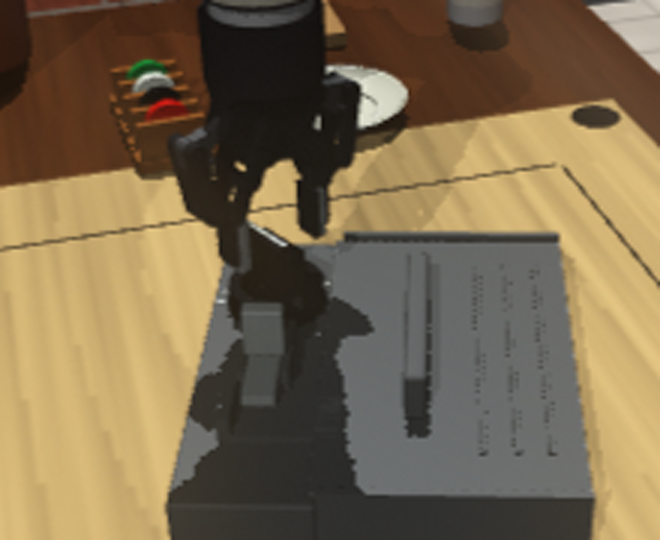

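The fingers straddle the knob with their tips about 106 mm up, and the bias is steady at about 37 mm. I'll descend 1.7 cm more and grip.

Emit:
carry_out(
  offset=[
    [0.6, 0, 0],
    [0.6, 0, 0],
    [0.5, 0, 0],
    [0, 0, 0],
    [0, 0, 0],
  ],
  delta_rot=[
    [0, 0, 0],
    [0, 0, 0],
    [0, 0, 0],
    [0, 0, 0],
    [0, 0, 0],
  ],
)

```text
time: 5.25
tool_pos: [0.4856, 0.0327, 0.0495]
tcp_rot: [-0.369, 1.54, 0.369]
wrist_force: [-0.1, 0.9, -0.5]
width: 0.645
```

Emit:
carry_out(
  offset=[
    [0, 0, 0],
    [0, 0, 0],
    [0, 0, 0],
    [0, 0, 0],
    [0, 0, 0],
  ],
  delta_rot=[
    [0, 0, 0],
    [0, 0, 0],
    [0, 0, 0],
    [0, 0, 0],
    [0, 0, 0],
  ],
  fingers=-1,
  newtons=30,
)

```text
time: 5.67
tool_pos: [0.4862, 0.0325, 0.0506]
tcp_rot: [-0.37, 1.539, 0.369]
wrist_force: [-1.1, -1.7, 3.8]
width: 0.158
```

Emit:
carry_out(
  offset=[
    [0, 0, 0],
    [0, 0, 0],
    [0, 0, 0],
    [0, 0, 0],
    [0, 0, 0],
  ],
  delta_rot=[
    [0, 0, 0],
    [0, 0, 0],
    [0, 0, 0],
    [0, 0, 0],
    [0, 0, 0],
  ],
)

```text
time: 6.08
tool_pos: [0.4861, 0.0325, 0.0506]
tcp_rot: [-0.369, 1.539, 0.369]
wrist_force: [-2.9, -2.4, 6.0]
width: 0.155
```

Gripped at 0.155 (about 13–14 mm). I'll turn it 44.3° clockwise, which is positive about tool x.

Emit:
carry_out(
  offset=[
    [0, 0, 0],
    [0, 0, 0],
    [0, 0, 0],
    [0, 0, 0],
    [0, 0, 0],
  ],
  delta_rot=[
    [5, 0, 0],
    [5, 0, 0],
    [5, 0, 0],
    [5, 0, 0],
    [5, 0, 0],
  ],
)

```text
time: 6.5
tool_pos: [0.4848, 0.0322, 0.0505]
tcp_rot: [-0.025, 1.574, 0.023]
wrist_force: [-8.2, -3.1, 10.2]
width: 0.156
```

Emit:
carry_out(
  offset=[
    [0, 0, 0],
    [0, 0, 0],
    [0, 0, 0],
    [0, 0, 0],
    [0, 0, 0],
  ],
  delta_rot=[
    [5, 0, 0],
    [5, 0, 0],
    [5, 0, 0],
    [4.3, 0, 0],
    [0, 0, 0],
  ],
)

```text
time: 6.92
tool_pos: [0.4837, 0.0323, 0.0505]
tcp_rot: [0.239, 1.563, -0.241]
wrist_force: [-11.2, -2.5, 12.3]
width: 0.155
```

Emit:
carry_out(
  offset=[
    [0, 0, 0],
    [0, 0, 0],
    [0, 0, 0],
    [0, 0, 0],
    [0, 0, 0],
  ],
  delta_rot=[
    [0, 0, 0],
    [0, 0, 0],
    [0, 0, 0],
    [0, 0, 0],
    [0, 0, 0],
  ],
)

```text
time: 7.33
tool_pos: [0.4837, 0.0323, 0.0505]
tcp_rot: [0.236, 1.563, -0.239]
wrist_force: [-11.0, -3.2, 12.2]
width: 0.158
```

Emit:
carry_out(
  offset=[
    [0, 0, 0],
    [0, 0, 0],
    [0, 0, 0],
    [0, 0, 0],
    [0, 0, 0],
  ],
  delta_rot=[
    [0, 0, 0],
    [0, 0, 0],
    [0, 0, 0],
    [0, 0, 0],
    [0, 0, 0],
  ],
  fingers=0.3,
)

```text
time: 7.75
tool_pos: [0.4865, 0.0328, 0.0501]
tcp_rot: [0.238, 1.557, -0.237]
wrist_force: [0.2, 0.4, -0.2]
width: 0.651
```

Emit:
carry_out(
  offset=[
    [-2, 0, 0],
    [-3, 0, 0],
    [-3, 0, 0],
    [-2, 0, 0],
    [0, 0, 0],
  ],
  delta_rot=[
    [0, 0, 0],
    [0, 0, 0],
    [0, 0, 0],
    [0, 0, 0],
    [0, 0, 0],
  ],
)

```text
time: 8.17
tool_pos: [0.4904, 0.0329, 0.1556]
tcp_rot: [0.238, 1.548, -0.236]
wrist_force: [1.5, 1.6, -0.4]
width: 0.65
```

```bash
python3 - <<'E'
from h import *
p,d=read_camera("side");W=pts("side",d)
c0=np.array(case(-.075,.06))
m=(np.hypot(W[...,0]-c0[0],W[...,1]-c0[1])<.04)&(W[...,2]>.108)&(W[...,2]<.118)&(d>0)
Q=(W[m][:,:2]*1000).astype(np.float32);print(m.sum(),cv2.minAreaRect(Q),cv2.fitLine(Q,cv2.DIST_L2,0,.01,.01).ravel())
a=p[150:330,200:420,::-1];cv2.imwrite("pics/c3.png",cv2.resize(a,(660,540),interpolation=cv2.INTER_CUBIC))
# push pose: jaw along case x (-17.45), TCP beside post on -y side
go(*case(-.075,-.05,.15),-17.45)
E
```

```text
112 ((486.7322082519531, 39.7689094543457), (59.87168884277344, 13.716608047485352), 72.42646026611328) [3.0284384e-01 9.5304018e-01 4.8552304e+02 3.4759159e+01]
t 8.22 pos [0.4888 0.0328 0.1531] q6 0.32 F [ 0.   0.7 -0.6] w 0.649
shift now-axes cm [  0.29 -11.06  -0.36]
jaw -17.45 turn [ 0.12  0.35 -0.12] shift target-axes [  0.31 -11.06  -0.34]
jaw 162.55 turn [-179.88    0.19    0.55] shift target-axes [ 0.31 11.06  0.34]
axes x,y,z cols [[0.006, 0.298, 0.955], [0.0, 0.955, -0.298], [-1.0, 0.002, 0.006]]
```

View pics/c3.png

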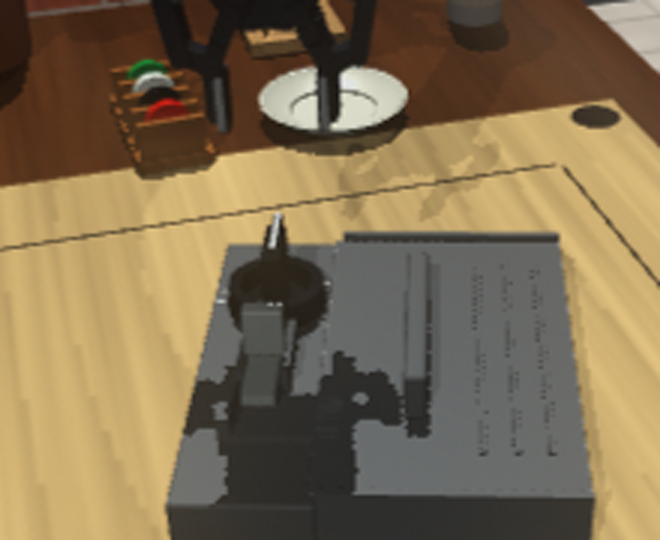

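The dial now reads about 0 rad: the knob axis is 72.4° against case y at 72.55°. Next I shut the fingers and go to the -y side of the bolt post, keeping the 37 mm height bias in mind.

Emit:
carry_out(
  offset=[
    [0, -2.8, 0],
    [0, -2.8, -0.3],
    [0, -2.8, 0],
    [0, -2.7, 0],
    [0, 0, 0],
  ],
  delta_rot=[
    [0, 0, 0],
    [0, 0, 0],
    [0, 0, 0],
    [0, 0, 0],
    [0, 0, 0],
  ],
  fingers=-1,
)

```text
time: 8.63
tool_pos: [0.4478, -0.0753, 0.1483]
tcp_rot: [0.238, 1.561, -0.241]
wrist_force: [0.5, 0.3, -0.2]
width: 0.001
```

Emit:
carry_out(
  offset=[
    [2, 0, 0],
    [2, 0, 0],
    [2, 0, 0],
    [0, 0, 0],
    [0, 0, 0],
  ],
  delta_rot=[
    [0, 0, 0],
    [0, 0, 0],
    [0, 0, 0],
    [0, 0, 0],
    [0, 0, 0],
  ],
)

```text
time: 9.05
tool_pos: [0.4482, -0.0715, 0.0881]
tcp_rot: [0.238, 1.563, -0.237]
wrist_force: [-0.3, 0.6, 0.6]
width: 0.001
```

```bash
python3 - <<'E'
from h import *
D0=np.load("side0.npz")['d']
p,d=read_camera("side");W=pts("side",d);s=read_state()
m=(abs(D0-d)>.02)&(np.hypot(W[...,0]-s['tool_pos'][0],W[...,1]-s['tool_pos'][1])<.04)&(W[...,2]>.08)&(W[...,2]<.16)
Q=W[m];print(len(Q),Q.min(0),Q.max(0))
go(*case(-.075,-.05,.051),-17.45)
E
```

```text
253 [ 0.4344313  -0.08421482  0.12419195] [ 0.46453    -0.06673647  0.15978174]
t 9.1 pos [ 0.4497 -0.0718  0.0895] q6 0.09 F [ 0.7 -0.5  0.7] w 0.002
shift now-axes cm [3.85 0.09 0.27]
jaw -17.45 turn [ 0.13 -0.12  0.  ] shift target-axes [3.85 0.09 0.26]
jaw 162.55 turn [-179.87   -0.     -0.18] shift target-axes [ 3.85 -0.09 -0.26]
axes x,y,z cols [[-0.002, 0.298, 0.955], [0.001, 0.955, -0.298], [-1.0, -0.0, -0.002]]
```

Emit:
carry_out(
  offset=[
    [1.3, 0, 0.2],
    [1.3, 0, 0],
    [1.2, 0, 0],
    [0, 0, 0],
    [0, 0, 0],
  ],
  delta_rot=[
    [0, 0, 0],
    [0, 0, 0],
    [0, 0, 0],
    [0, 0, 0],
    [0, 0, 0],
  ],
)

```text
time: 9.52
tool_pos: [0.4526, -0.0728, 0.0528]
tcp_rot: [0.237, 1.557, -0.237]
wrist_force: [-1.5, -0.3, 1.6]
width: -0.002
```

Emit:
carry_out(
  offset=[
    [0, 0.5, 0],
    [0, 0.5, 0],
    [0, 0.5, 0],
    [0, 0.5, 0],
    [0, 0.5, 0],
  ],
  delta_rot=[
    [0, 0, 0],
    [0, 0, 0],
    [0, 0, 0],
    [0, 0, 0],
    [0, 0, 0],
  ],
)

```text
time: 9.93
tool_pos: [0.4604, -0.0488, 0.0528]
tcp_rot: [0.237, 1.556, -0.237]
wrist_force: [-0.5, -2.1, 1.2]
width: -0.005
```

Emit:
carry_out(
  offset=[
    [0, 0.5, 0],
    [0, 0.5, 0],
    [0, 0.5, 0],
    [0, 0, 0],
    [0, 0, 0],
  ],
  delta_rot=[
    [0, 0, 0],
    [0, 0, 0],
    [0, 0, 0],
    [0, 0, 0],
    [0, 0, 0],
  ],
)

```text
time: 10.35
tool_pos: [0.4639, -0.0342, 0.052]
tcp_rot: [0.237, 1.558, -0.237]
wrist_force: [-0.3, -0.2, -0.3]
width: 0.001
```

```bash
python3 - <<'E'
from h import *
go(*case(-.075,-.007,.051),-17.45)
E
```

```text
t 10.35 pos [ 0.4639 -0.0342  0.052 ] q6 0.17 F [-0.3 -0.2 -0.3] w 0.001
shift now-axes cm [0.1  0.38 0.04]
jaw -17.45 turn [ 0.15 -0.04 -0.02] shift target-axes [0.1  0.38 0.04]
jaw 162.55 turn [-1.7985e+02  3.0000e-02 -7.0000e-02] shift target-axes [ 0.1  -0.38 -0.04]
axes x,y,z cols [[-0.001, 0.297, 0.955], [0.001, 0.955, -0.297], [-1.0, 0.0, -0.001]]
```

Still pushing freely, so I'll continue in small steps until the force rises.

Emit:
carry_out(
  offset=[
    [0, 0.2, 0],
    [0, 0.2, 0],
    [0, 0, 0],
    [0, 0, 0],
    [0, 0, 0],
  ],
  delta_rot=[
    [0, 0, 0],
    [0, 0, 0],
    [0, 0, 0],
    [0, 0, 0],
    [0, 0, 0],
  ],
)

```text
time: 10.77
tool_pos: [0.4646, -0.0315, 0.0519]
tcp_rot: [0.237, 1.559, -0.238]
wrist_force: [-2.5, -4.6, -0.2]
width: 0.001
```

Emit:
carry_out(
  offset=[
    [0, 0.1, 0],
    [0, 0.1, 0],
    [0, 0, 0],
    [0, 0, 0],
    [0, 0, 0],
  ],
  delta_rot=[
    [0, 0, 0],
    [0, 0, 0],
    [0, 0, 0],
    [0, 0, 0],
    [0, 0, 0],
  ],
)

```text
time: 11.18
tool_pos: [0.4646, -0.0315, 0.0519]
tcp_rot: [0.233, 1.56, -0.24]
wrist_force: [-4.3, -11.6, 2.5]
width: -0.0
```

```bash
python3 - <<'E'
from h import *
p,d=read_camera("top");W=pts("top",d); p2,d2=read_camera("side");W2=pts("side",d2)
a=p2[190:310,250:370,::-1];b=p[180:305,265:390,::-1]
cv2.imwrite("pics/c4.png",np.hstack([cv2.resize(x,(400,400),interpolation=cv2.INTER_CUBIC) for x in(a,b)]))
go(*case(-.075,-.007,.051),-17.45)
E
```

```text
t 11.28 pos [ 0.4646 -0.0315  0.0519] q6 0.19 F [ -4.2 -11.6   1.6] w -0.003
shift now-axes cm [0.09 0.1  0.05]
jaw -17.45 turn [ 0.17 -0.07  0.27] shift target-axes [0.09 0.1  0.05]
jaw 162.55 turn [-1.7983e+02 -4.2000e-01 -1.1000e-01] shift target-axes [ 0.09 -0.1  -0.05]
axes x,y,z cols [[-0.003, 0.297, 0.955], [-0.004, 0.955, -0.297], [-1.0, -0.005, -0.001]]
```

View pics/c4.png

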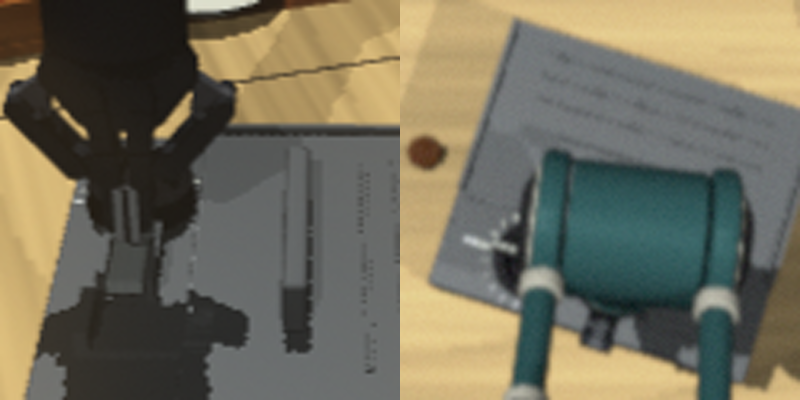

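The bolt hit a hard stop at 12 N with the TCP at case y ≈ -8 mm; I predicted about -9.6. I'll back off, lift, move over in front of the ridge and check the post.

Emit:
carry_out(
  offset=[
    [0, -1, 0],
    [0, -1.5, 0],
    [-2.5, 0, 0],
    [-3, 0, 0],
    [-2.5, 0, 0],
  ],
  delta_rot=[
    [0, 0, 0],
    [0, 0, 0],
    [0, 0, 0],
    [0, 0, 0],
    [0, 0, 0],
  ],
)

```text
time: 11.7
tool_pos: [0.4583, -0.0527, 0.1331]
tcp_rot: [0.24, 1.558, -0.237]
wrist_force: [1.7, -0.3, -0.3]
width: 0.004
```

Emit:
carry_out(
  offset=[
    [0, 0, 2],
    [0, 1, 2],
    [0, 1, 0.5],
    [0, 0.5, 0],
    [0, 0, 0],
  ],
  delta_rot=[
    [0, 0, 0],
    [0, 0, 0],
    [0, 0, 0],
    [0, 0, 0],
    [0, 0, 0],
  ],
)

```text
time: 12.12
tool_pos: [0.5082, -0.0411, 0.1314]
tcp_rot: [0.238, 1.56, -0.236]
wrist_force: [-0.7, 0.3, -0.2]
width: 0.001
```

```bash
python3 - <<'E'
from h import *
a=np.radians(-17.45);A=np.array([[np.cos(a),-np.sin(a)],[np.sin(a),np.cos(a)]])
for f in (0,1):
    d=np.load("side0.npz")['d'] if not f else read_camera("side")[1]
    W=pts("side",d);C=(W[...,:2]-[.539,-.0465])@A
    m=(abs(C[...,0]+.075)<.014)&(abs(C[...,1]+.005)<.03)&(W[...,2]>.085)&(W[...,2]<.114)
    print('post',m.sum(),np.percentile(C[m],[5,50,95],axis=0).round(4).tolist())
    m=(np.hypot(C[...,0]+.075,C[...,1]-.06)<.04)&(W[...,2]>.108)&(W[...,2]<.118)
    print('knob',cv2.minAreaRect((W[m][:,:2]*1000).astype(np.float32)))
go(*case(-.030,0,.046),-17.45)
E
```

```text
post 204 [[-0.0875, -0.0191], [-0.0754, -0.0167], [-0.064, -0.0086]]
knob ((484.67669677734375, 39.67164611816406), (16.769794464111328, 60.25859069824219), 25.4393253326416)
post 203 [[-0.0871, 0.0029], [-0.0755, 0.0053], [-0.064, 0.0137]]
knob ((486.8240661621094, 39.397422790527344), (60.61824417114258, 13.465445518493652), 71.68644714355469)
t 12.17 pos [ 0.5076 -0.0415  0.1312] q6 0.17 F [ 0.4  0.9 -0.7] w -0.001
shift now-axes cm [8.52 0.46 0.17]
jaw -17.45 turn [ 0.19 -0.15  0.  ] shift target-axes [8.52 0.46 0.15]
jaw 162.55 turn [-179.81   -0.     -0.23] shift target-axes [ 8.52 -0.46 -0.15]
axes x,y,z cols [[-0.002, 0.297, 0.955], [0.001, 0.955, -0.297], [-1.0, -0.0, -0.003]]
```

The bolt moved 22 mm and is home, and the dial is still about 0. Now I descend and push the lid along tool z (case +x).

Emit:
carry_out(
  offset=[
    [2.5, 0.3, 0],
    [2.5, 0, 0],
    [2, 0, 0],
    [1.5, 0, 0],
    [0, 0, 0],
  ],
  delta_rot=[
    [0, 0, 0],
    [0, 0, 0],
    [0, 0, 0],
    [0, 0, 0],
    [0, 0, 0],
  ],
)

```text
time: 12.58
tool_pos: [0.5046, -0.0389, 0.043]
tcp_rot: [0.237, 1.567, -0.238]
wrist_force: [-0.7, -0.5, -0.7]
width: 0.001
```

Emit:
carry_out(
  offset=[
    [0, 0, 0.8],
    [0, 0, 0.8],
    [0, 0, 0.8],
    [0, 0, 0.8],
    [0, 0, 0.8],
  ],
  delta_rot=[
    [0, 0, 0],
    [0, 0, 0],
    [0, 0, 0],
    [0, 0, 0],
    [0, 0, 0],
  ],
)

```text
time: 13.0
tool_pos: [0.5495, -0.0519, 0.0483]
tcp_rot: [0.238, 1.556, -0.237]
wrist_force: [-2.4, 1.0, 1.9]
width: 0.001
```

Emit:
carry_out(
  offset=[
    [0, 0, 0.8],
    [0, 0, 0.8],
    [0, 0, 0.8],
    [0, 0, 0.8],
    [0, 0, 0.8],
  ],
  delta_rot=[
    [0, 0, 0],
    [0, 0, 0],
    [0, 0, 0],
    [0, 0, 0],
    [0, 0, 0],
  ],
)

```text
time: 13.42
tool_pos: [0.5868, -0.0637, 0.0471]
tcp_rot: [0.237, 1.558, -0.238]
wrist_force: [-2.3, -0.6, 1.2]
width: 0.0
```

Emit:
carry_out(
  offset=[
    [0, 0, 0.6],
    [0, 0, 0.6],
    [0, 0, 0.4],
    [0, 0, 0.3],
    [0, 0, 0],
  ],
  delta_rot=[
    [0, 0, 0],
    [0, 0, 0],
    [0, 0, 0],
    [0, 0, 0],
    [0, 0, 0],
  ],
)

```text
time: 13.83
tool_pos: [0.605, -0.0693, 0.0472]
tcp_rot: [0.237, 1.557, -0.238]
wrist_force: [-0.1, 0.1, 0.6]
width: 0.002
```

```bash
cat > lid.py <<'E'
from h import *
a=np.radians(-17.45);A=np.array([[np.cos(a),-np.sin(a)],[np.sin(a),np.cos(a)]])
for f in (0,1):
    d=np.load("side0.npz")['d'] if not f else read_camera("side")[1]
    W=pts("side",d);C=(W[...,:2]-[.539,-.0465])@A
    m=(C[...,0]>-.02)&(C[...,0]<.13)&(abs(C[...,1]+.05)<.022)&(W[...,2]>.08)&(W[...,2]<.101)
    print('ridge',m.sum(),np.percentile(C[m],[5,50,95],axis=0).round(4).tolist())
go(*case(.080,0,.046),-17.45)
E
python3 lid.py
```

```text
ridge 165 [[0.0123, -0.0678], [0.0192, -0.0595], [0.0247, -0.0317]]
ridge 177 [[0.0838, -0.068], [0.0897, -0.0582], [0.0967, -0.0321]]
t 13.88 pos [ 0.6048 -0.0692  0.0472] q6 0.15 F [-0.8 -0.1 -0.1] w 0.0
shift now-axes cm [0.12 0.19 1.04]
jaw -17.45 turn [ 0.11  0.05 -0.01] shift target-axes [0.12 0.19 1.04]
jaw 162.55 turn [-1.7989e+02  2.0000e-02  7.0000e-02] shift target-axes [ 0.12 -0.19 -1.04]
axes x,y,z cols [[0.001, 0.298, 0.955], [-0.0, 0.955, -0.298], [-1.0, 0.0, 0.001]]
```

The lid is at about 71 mm. I'll push about 9–10 mm more, to the stop.

Emit:
carry_out(
  offset=[
    [0, 0, 0.3],
    [0, 0, 0.3],
    [0, 0, 0.2],
    [0, 0, 0],
    [0, 0, 0],
  ],
  delta_rot=[
    [0, 0, 0],
    [0, 0, 0],
    [0, 0, 0],
    [0, 0, 0],
    [0, 0, 0],
  ],
)

```text
time: 14.3
tool_pos: [0.6122, -0.0715, 0.0472]
tcp_rot: [0.237, 1.557, -0.237]
wrist_force: [0.5, -0.3, -0.1]
width: 0.003
```

Emit:
carry_out(
  offset=[
    [0, 0, 0.1],
    [0, 0, 0.1],
    [0, 0, 0],
    [0, 0, 0],
    [0, 0, 0],
  ],
  delta_rot=[
    [0, 0, 0],
    [0, 0, 0],
    [0, 0, 0],
    [0, 0, 0],
    [0, 0, 0],
  ],
)

```text
time: 14.72
tool_pos: [0.6124, -0.0715, 0.0471]
tcp_rot: [0.238, 1.561, -0.237]
wrist_force: [-4.8, 1.8, 3.5]
width: 0.001
```

```bash
python3 lid.py
```

```text
ridge 165 [[0.0123, -0.0678], [0.0192, -0.0595], [0.0247, -0.0317]]
ridge 180 [[0.0914, -0.0682], [0.0971, -0.058], [0.1038, -0.031]]
t 14.77 pos [ 0.6124 -0.0716  0.0471] q6 0.15 F [-4.3  1.6  3.3] w 0.001
shift now-axes cm [0.11 0.19 0.25]
jaw -17.45 turn [ 0.12 -0.17  0.01] shift target-axes [0.11 0.19 0.25]
jaw 162.55 turn [-1.7988e+02 -1.0000e-02 -2.6000e-01] shift target-axes [ 0.11 -0.19 -0.25]
axes x,y,z cols [[-0.003, 0.298, 0.955], [0.001, 0.955, -0.298], [-1.0, -0.0, -0.003]]
```

The lid is at its stop: about 79 mm, with 5 N of contact. I'll back off, lift clear and check everything.

Emit:
carry_out(
  offset=[
    [0, 0, -1],
    [0, 0, -1.5],
    [-2.5, 0, 0],
    [-3, 0, 0],
    [-3, 0, 0],
  ],
  delta_rot=[
    [0, 0, 0],
    [0, 0, 0],
    [0, 0, 0],
    [0, 0, 0],
    [0, 0, 0],
  ],
)

```text
time: 15.18
tool_pos: [0.5886, -0.0643, 0.1321]
tcp_rot: [0.237, 1.559, -0.237]
wrist_force: [0.2, 0.4, -0.4]
width: -0.001
```

Emit:
carry_out(
  offset=[
    [-3, 0, 0],
    [-3, 0, 0],
    [-2, 0, 0],
    [0, 0, 0],
    [0, 0, 0],
  ],
  delta_rot=[
    [0, 0, 0],
    [0, 0, 0],
    [0, 0, 0],
    [0, 0, 0],
    [0, 0, 0],
  ],
)

```text
time: 15.6
tool_pos: [0.5912, -0.0648, 0.2143]
tcp_rot: [0.237, 1.553, -0.237]
wrist_force: [0.3, 0.8, -1.2]
width: -0.002
```

```bash
python3 lid.py; python3 - <<'E'
from h import *
p,d=read_camera("side");cv2.imwrite("pics/f.png",p[:,:,::-1])
a=np.radians(-17.45);A=np.array([[np.cos(a),-np.sin(a)],[np.sin(a),np.cos(a)]])
W=pts("side",d);C=(W[...,:2]-[.539,-.0465])@A
m=(abs(C[...,0]+.075)<.014)&(abs(C[...,1]+.005)<.03)&(W[...,2]>.085)&(W[...,2]<.114)
print('post',np.median(C[m],axis=0))
m=(np.hypot(C[...,0]+.075,C[...,1]-.06)<.04)&(W[...,2]>.108)&(W[...,2]<.118)
print('knob',cv2.minAreaRect((W[m][:,:2]*1000).astype(np.float32)))
E
```

```text
ridge 165 [[0.0123, -0.0678], [0.0192, -0.0595], [0.0247, -0.0317]]
ridge 178 [[0.0914, -0.0684], [0.0973, -0.0574], [0.104, -0.0309]]
t 15.65 pos [ 0.5899 -0.0646  0.2123] q6 0.15 F [ 0.4  0.6 -0.6] w 0.0
shift now-axes cm [16.63  0.19  2.58]
jaw -17.45 turn [ 0.12  0.07 -0.01] shift target-axes [16.63  0.2   2.6 ]
jaw 162.55 turn [-1.7988e+02  1.0000e-02  1.1000e-01] shift target-axes [16.63 -0.2  -2.6 ]
axes x,y,z cols [[0.001, 0.298, 0.955], [-0.0, 0.955, -0.298], [-1.0, 0.0, 0.001]]
post [-0.07576494  0.00535488]
knob ((486.89202880859375, 40.133277893066406), (59.47380447387695, 13.853554725646973), 72.9578857421875)
```

View pics/f.png

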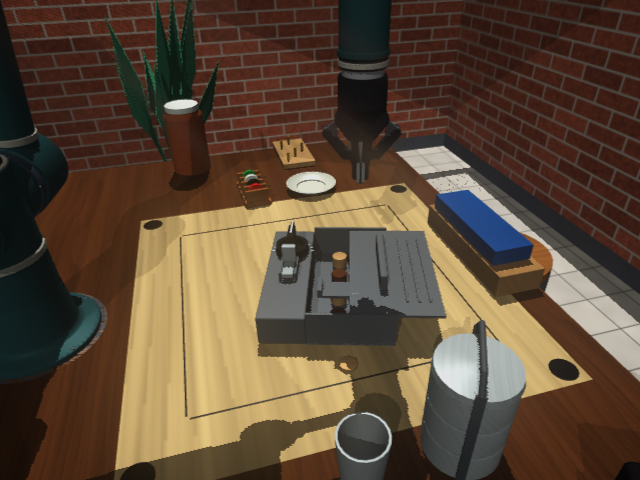

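The final view shows the lid open with its ridge near (382,260), the bolt in the dial gap at (290,262) and the gripper clear in the air at (362,170). The bystanders are where they started, with man1 in shadow at (346,364). I'm handing in.

```bash
python3 -c "
from workcell import *
print(finish_job())"
```

```text
the job is handed in; nothing more can be done
None
```

The case is open and I handed the job in at about 15.7 s of the 56 s allowed. I turned the dial about 44° clockwise to the long mark, pushed the bolt home, slid the lid to its stop, and lifted the gripper clear.

**Last checks from the side camera, before handing in:**
- **Dial:** within about 0.01 rad of the mark.
- **Bolt:** moved 22 mm, so fully home.
- **Lid:** moved about 78 mm. It stopped against its end stop with about 5 N of contact, and did not move when I backed off.
- **Gripper:** the wrist force was near zero and the gripper was well above the case.
- **Bystanders:** they look unmoved in the picture, but I judged that by eye and did not measure them.

**What disagreed:** the reported tool height read about 36 mm lower than the camera showed. Because of this, my first grip closed above the knob without touching it. I corrected for the difference in every later move.

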